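Pack the pendant lamp's fittings into their foam cut-outs

TASK

The pendant lamp has been taken apart for shipping. Put each of its four fittings (ceiling rose, lampholder, square cap and junction box) into the carton whose foam is cut out to its shape and size, standing the same way up as now, down on the card floor inside the cut-out, and let go. Leave the tape and the screwdriver where they are.

Things in the scene. Friction and masses are not known exactly. Their poses are not given: they have to be found in the camera images.
- rose_mid (a point): Ceiling rose of a pendant lamp: a brass dome 88 mm in diameter standing on its open rim, 32 mm high, with a brass cord grip (upright round stem, 15 mm diameter) rising from its middle for a further 32 mm; 64 mm high in all, 0.13 to 0.25 kg. Too wide to grasp by the dome: pick it up by the stem. The point is on its axis half-way up, 32 mm above its rim, where the stem begins; z up along the stem.
- holder_mid (a point): Brass lampholder (bulb socket) standing upright on its mouth: round body 36 mm in diameter up to 46 mm, a 40 mm ring from 3 to 10 mm above its foot, a shoulder and a 12 mm nipple on top; 66 mm high in all, about 0.1 to 0.17 kg. The point is on its axis half-way up, 33 mm above its foot; z up.
- cap_mid (a point): Square dark bronze cap of the lamp's shade: foot 50 x 50 mm and 12 mm high, above it a block 46 x 46 mm up to 45 mm, and a 16 mm round brass nut on top to 50 mm, about 0.15 to 0.31 kg. The point is at its centre half-way up, 25 mm above its underside; z up, x and y square to its sides.
- jbox_mid (a point): White plastic junction box: body 80 x 36 mm and 44 mm high with a 16 mm grey cable gland sticking out 8 mm at each end, 96 mm long in all, 0.09 to 0.18 kg. The point is at its centre half-way up, 22 mm above its underside; x along its length, y across its 36 mm width, z up.
- tray_large_round: Open cardboard carton base 128 x 128 mm, 18 mm high, fixed to the table, lined with dark grey foam whose top is 16 mm above the table; in the middle of the foam is a cut-out through to the brown card floor, which is 4 mm above the table (cut-out 12 mm deep): a large round one, 104 mm in diameter. Fingers do not fit in beside a seated fitting, so keep them above the foam. Origin: centre of its underside, on the table; z up. Its yaw does not matter to the round cut-out.
- tray_small_round: Open cardboard carton base 128 x 128 mm, 18 mm high, fixed to the table, lined with dark grey foam whose top is 16 mm above the table; in the middle of the foam is a cut-out through to the brown card floor, which is 4 mm above the table (cut-out 12 mm deep): a small round one, 56 mm in diameter. Fingers do not fit in beside a seated fitting, so keep them above the foam. Origin: centre of its underside, on the table; z up. Its yaw does not matter to the round cut-out.
- tray_square: Open cardboard carton base 128 x 128 mm, 18 mm high, fixed to the table, lined with dark grey foam whose top is 16 mm above the table; in the middle of the foam is a cut-out through to the brown card floor, which is 4 mm above the table (cut-out 12 mm deep): a square one, 66 x 66 mm. Fingers do not fit in beside a seated fitting, so keep them above the foam. Origin: centre of its underside, on the table; z up. x and y are square to the sides of the cut-out.
- tray_oblong: Open cardboard carton base 128 x 128 mm, 18 mm high, fixed to the table, lined with dark grey foam whose top is 16 mm above the table; in the middle of the foam is a cut-out through to the brown card floor, which is 4 mm above the table (cut-out 12 mm deep): an oblong one, 112 mm along x and 52 mm along y. Fingers do not fit in beside a seated fitting, so keep them above the foam. Origin: centre of its underside, on the table; z up. x is the long direction of the cut-out.
- tape: Roll of brown packing tape lying flat at the robot's right, 100 mm in diameter, 48 mm high, not part of the job; loose. Origin: centre of its underside, on the table.
- screwdriver: Screwdriver, 200 mm long with a red handle 26 mm thick, lying on the table at the robot's left, not part of the job; loose. Origin: half-way along it, on the table; x along it from handle to tip.
There are look-alikes about, which are no part of the job. What is shaped like the part that bears holder_mid but red is not meant. Several things look just like the part that bears cap_mid: the one meant starts nearest to the robot's base.

How it is judged:
By the outcome, as a careful person would: the job done as asked, in the order asked, and still so for the second after the job is handed in, with the robot touching nothing.
It also fails if it takes over 99 s, if anything falls off the work surface, if the arm or the gripper's body presses on something with over 40 N, if the wrist force passes 120 N, or if a joint passes its speed limit or range.

ROBOT

A 7-joint arm with a two-finger parallel gripper is mounted at the origin on the work surface. World frame = base frame: x ahead of the robot, y to its left, z up, the work surface at z = 0. Lengths are in m, angles in rad, forces in N, time in s.
With the tool pointing down it reaches from about 0.4 to 0.925 m from the base axis. Payload 4.1 kg.
Tool frame: the origin (TCP) lies between the finger pads; the fingertips stand 25 mm ahead of it and the grasp point (between the pads) lies 6 mm ahead of it (r.tip_reach is the distance from the TCP to the fingertips, in m); x points along the fingers, y is the direction in which the jaws open and shut, and the axes are right-handed (so a half turn about x gives the same grasp; the last joint's range is limited). The gripper opens to 85 mm and grips with 20 to 120 N. Pads are 22 mm wide; open, the fingers measure 114 mm over their backs; the gripper's body (76 mm by 85 mm) begins 54 mm behind the grasp point. The pads swing forward as they close: fully open they stand 13 mm farther back than shut.
Start: joints at [1.207, 0.398, 0.045, 1.537, -0.019, 1.207, -0.051], TCP at [0.17, -0.627, 0.256] pointing down, gripper open.
Joint ranges: [-2.82, 2.82], [-0.49, 2.23], [-1.37, 1.46], [0, 2.46], [-1.36, 4.5], [0.23, 2], [-2.94, 2.94]. Speed limits (rad/s): [2.57, 2.57, 3.14, 3.14, 3.14, 3.14, 3.14].

INTERFACE

Orientations are given as a rotation vector (axis times angle).
In Python, from bench import r, cams gives the robot as it stands. The module is installed in compiled form; this text tells all that it offers.
- The arm moves only by the tool servo_tool, never from a script. Its argument "moves" is a list of rows, each an object of numbers: "dx", "dy", "dz": the shift along the world's x, y, z in mm; "wx", "wy", "wz": the turn, a rotation vector about the world's x, y, z in degrees; "gripper": the finger opening in mm, from 0 to 85.4. A call has 1 to 20 rows; each row is the pose to reach, as a shift and turn from the pose measured when the call began; what a row does not reach only later rows make up. A row lasts 1/8 s, in which the tool goes at most 62.5 mm and 10.7 degrees, less where a joint would pass 70% of its speed; a pose out of reach is approached as far as the arm can. A call with a gripper value outside its range is refused whole. The fingers move at their own pace and stop on an object; "newtons" is the grip in N (left out, the last holds). Time passes only in rows, so rows that repeat a pose let the fingers close. It gives the time, the measured TCP pose, the force and the opening at its end, in the units of the state.
- r.state(): the state, without advancing time (a new reading comes with each control period).
- cams.camera(name): name is "side" or "top"; returns a dict with "img" (400x640x3 uint8, red, green, blue), "fx", "fy", "cx", "cy" (pixels), "origin" and "rotation" of the camera in the world. Camera axes: x right, y up, looking along -z (the intrinsics and any distortion apply to the point x, -y, -z); pixel columns grow to the right and rows downward; lengths in m; the calibration is good to about 2 mm. A picture is of the moment at which its call begins. There is no depth.
- r.hand_in(): hands the job in, once; it reports no verdict.
The state is a dict: "clock": time; "qpos": joint angles; "qd": joint speeds; "effort": joint torques, N m; "eef_pos": TCP position; "tool_rot": TCP orientation; "force": force on the tool from outside, world axes, zero at the start; "moment": the same for the moment, N m; "width": finger opening in m.
Only numpy, scipy, OpenCV 4.12 (cv2) and the standard library are available. Lean on these libraries where they do the work, as an engineer would, in place of code of your own. Each camera call takes 0.05 s, during which the arm holds its last target. There are 200 camera calls.

## Working session

There is one attempt and no reset: what is moved stays moved. The work goes in short steps, Python scripts to look and compute and a tool call to move; the robot and the scene stay as the last step left them, time stands still between calls to the robot, and variables do not carry over. Pictures are saved under pics/ and viewed, about 12 in all and at most 16, crops included, and the job is handed in when it is done.

Besides the shell and the picture viewer there is one more tool, called after ">>>" as name(argument=value, ...), one argument or row to a line, values as JSON. servo_tool: Moves the arm, as the interface text tells. Its arguments: {"type":"object","properties":{"moves":{"type":"array","items":{"type":"object","properties":{"dx":{"type":"number"},"dy":{"type":"number"},"dz":{"type":"number"},"wx":{"type":"number"},"wy":{"type":"number"},"wz":{"type":"number"},"gripper":{"type":"number"}}}},"newtons":{"type":"number"}},"required":["moves"]}

```bash
mkdir -p pics; cat > h.py <<'E'
import numpy as np, cv2
from bench import r, cams
def grab(n,f=None):
    c=cams.camera(n)
    if f: cv2.imwrite('pics/'+f,cv2.cvtColor(c['img'],cv2.COLOR_RGB2BGR))
    return c
def ray(c,u,v,z):
    d=np.array([(u-c['cx'])/c['fx'],-(v-c['cy'])/c['fy'],-1.])
    R=np.array(c['rotation']); R=R if R.shape==(3,3) else cv2.Rodrigues(R)[0]
    d=R@d; o=np.array(c['origin']); return o+d*(z-o[2])/d[2]
def proj(c,p):
    R=np.array(c['rotation']); R=R if R.shape==(3,3) else cv2.Rodrigues(R)[0]
    q=R.T@(np.array(p)-np.array(c['origin'])); return c['cx']+c['fx']*q[0]/-q[2], c['cy']-c['fy']*q[1]/-q[2]
E
python3 - <<'E'
from h import *
for n in('top','side'):
    c=grab(n,n+'0.png'); print({k:v for k,v in c.items() if k!='img'})
print(r.state())
E
```

```text
{'fx': 437.5819943903646, 'fy': 437.5819943903646, 'cx': 319.54298545519885, 'cy': 202.56989963673007, 'origin': array([ 0.34783793, -0.017552  ,  1.23453603]), 'rotation': array([ 0.09351859, -0.09820597, -1.54180729])}
{'fx': 436.63564517727957, 'fy': 436.63564517727957, 'cx': 322.7533167526883, 'cy': 205.09964576830893, 'origin': array([0.38381772, 0.86621695, 0.8721919 ]), 'rotation': array([ 0.08783606, -1.22168766, -2.80314083])}
{'clock': 0.1, 'qpos': array([ 1.20699158,  0.39912009,  0.04504374,  1.53772747, -0.01871482,
        1.20691124, -0.0507278 ]), 'qd': array([-9.00418547e-05, -1.62797230e-03,  6.49009505e-04, -2.90013575e-03,
       -6.96897802e-04, -8.92818669e-04, -2.44349992e-04]), 'effort': array([ 3.72816357e-03, -4.76261759e+01,  1.37019273e+00, -2.54950011e+01,
        1.20543747e-02,  5.06746379e-03, -8.80417360e-06]), 'eef_pos': array([ 0.17001092, -0.62683748,  0.25537793]), 'tool_rot': array([ 2.08036963,  0.27898697, -2.08108134]), 'force': array([-0.35282015, -0.80872898, -0.37893116]), 'moment': array([ 0.00799882, -0.00208483,  0.05676907]), 'width': 0.08532647664654364}
```

View pics/top0.png

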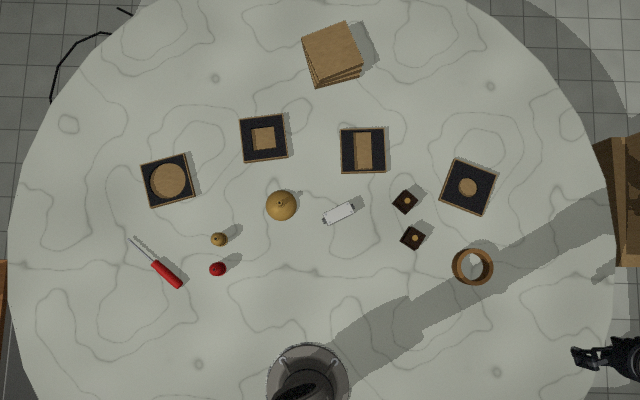

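View pics/side0.png

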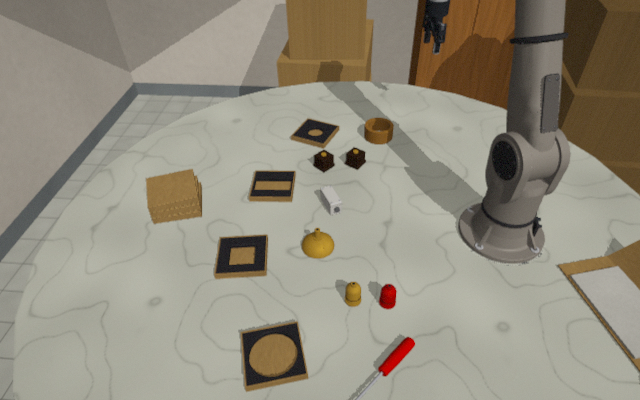

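The top view shows these trays: large round (167,181), square (264,138), oblong (362,150) and small round (467,187). The parts are the rose (281,205), jbox (339,213) and brass holder (219,239).
- **Holder:** the candidates are the brass one at (219,239) and the red one at (217,269). Brass is meant.
- **Cap:** the candidates are (405,201) and (412,238). The one at (412,238) is meant, because it is nearer to the base at about (308,385).

```bash
cat > m.py <<'E'
from h import *
def comps(c,mask,amin=30):
    cs,_=cv2.findContours(mask.astype(np.uint8),cv2.RETR_EXTERNAL,cv2.CHAIN_APPROX_NONE)
    return [k for k in cs if cv2.contourArea(k)>amin]
def rect(c,k,z):
    P=np.array([ray(c,u,v,z)[:2] for u,v in k[:,0,:]],np.float32)*1000
    (x,y),(w,h),a=cv2.minAreaRect(P)
    if w<h: w,h,a=h,w,a+90
    return np.round([x,y,w,h,(a+90)%180-90],1)
E
python3 - <<'E'
from m import *
c=grab('top'); im=c['img']; hsv=cv2.cvtColor(im,cv2.COLOR_RGB2HSV); H,S,V=[hsv[...,i].astype(int) for i in range(3)]
print('base proj',proj(c,(0,0,0)))
roi=np.zeros(V.shape,bool); roi[90:300,100:520]=1
for nm,m,z in(('dark',(V<70),.016),('color',(S>90)&(V>70),.03),('white',(S<25)&(V>205),.044)):
    for k in comps(c,m&roi):
        (u,v),_,_=cv2.minAreaRect(k); print(nm,(round(u),round(v)),cv2.contourArea(k),rect(c,k,z))
for y,x in((213,339),(205,270),(250,300),(181,167),(239,219)): print(hsv[y,x])
a=cv2.resize(im[185:255,375:475],None,fx=5,fy=5,interpolation=3)[:, :500]
b=cv2.resize(im[185:285,195:365],None,fx=4.5,fy=4.5,interpolation=3)[:450,:765]
o=np.zeros((600,800,3),np.uint8); 
a=cv2.resize(im[180:280,375:475],(400,400),interpolation=3); b=cv2.resize(im[185:285,200:300],(400,400),interpolation=3)
o[:400,:400]=b;o[:400,400:]=a
cv2.imwrite('pics/crop1.png',o[:400,:,::-1])
E
```

```text
base proj (np.float64(307.5132376406823), np.float64(385.8696107467214))
dark (482, 272) 113.5 [ 317.6 -471.1   67.3   33.3  -26.2]
dark (458, 256) 45.5 [ 358.4 -407.3   61.5   17.7  -33.2]
dark (412, 238) 340.5 [ 406.2 -279.7   54.6   53.8   58.8]
dark (405, 201) 326.5 [ 507.6 -258.7   56.8   50.2  -40.5]
dark (468, 187) 1754.5 [ 554.7 -437.2  122.1  121.3   69.4]
dark (166, 180) 1733.5 [551.  414.6 120.7 120.7 -72.5]
dark (363, 150) 1688.5 [ 652.9 -137.9  121.3  120.9  -86.7]
dark (263, 137) 1672.5 [681.7 148.  121.2 120.9 -81. ]
color (217, 268) 128.0 [308.  254.8  43.8  35.  -88.5]
color (166, 274) 305.0 [290.6 391.3 101.7  26.3  49.7]
color (474, 267) 1059.5 [ 329.9 -444.1  105.6   98.4  -47.2]
color (219, 240) 131.0 [386.7 253.8  44.1  35.5 -88.5]
color (281, 205) 683.5 [486.7  87.4  83.   82.2  46.8]
color (468, 187) 241.0 [ 551.2 -430.7   51.1   47.5   -0.7]
color (168, 180) 914.0 [548.3 406.   97.2  96.1 -88.4]
color (467, 187) 86.0 [ 551.5 -429.6  128.3  127.4  -20.3]
color (167, 181) 79.5 [546.8 408.  127.8 126.3  17.3]
color (267, 158) 53.5 [617.9 130.1 129.3  38.1 -64.6]
color (362, 151) 601.5 [ 647.3 -136.   106.7   49.8    3.3]
color (362, 150) 50.0 [ 647.5 -135.   127.2  123.5    3.3]
color (263, 138) 432.5 [675.3 144.3  63.6  61.9 -81.2]
[ 35   9 171]
[ 19 142 142]
[ 36  15 165]
[ 18 115 126]
[ 20 151 120]
```

View pics/crop1.png

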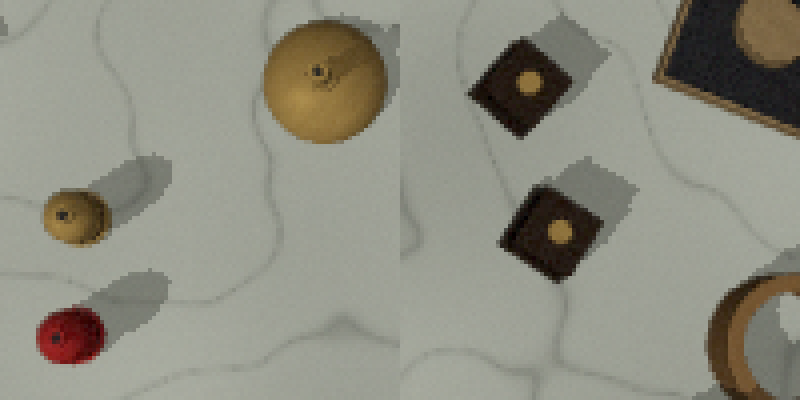

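The crop confirms the brass holder at (215.5,239) with the red one below it at (214,268), and the cap with its nut at (415,238) nearer the robot than the other at (407,201). Next I'll measure the tops, yaws and the jbox.

```bash
python3 - <<'E'
from m import *
c=grab('top'); s=grab('side'); im=c['img']
print('rose',ray(c,279.5,203,.064)*1000,'hold',ray(c,215.5,238.8,.066)*1000,'cap',ray(c,415,237.8,.05)*1000,'othercap',ray(c,407.2,200.7,.05)*1000)
g=cv2.GaussianBlur(im,(3,3),0).astype(int)
sub=g[195:235,315:365]; V=sub.max(2); print(np.percentile(V,[5,20,50,80,90,95,99]))
for k in comps(c,(g.max(2)>185)&(np.indices(g.shape[:2])[0]>195)&(np.indices(g.shape[:2])[0]<235)&(np.indices(g.shape[:2])[1]>315)&(np.indices(g.shape[:2])[1]<365),40): print('jb',cv2.boundingRect(k),rect(c,k,.044))
R=cv2.Rodrigues(r.state()['tool_rot'])[0]; print(R.round(2), 'jaw yaw',np.degrees(np.arctan2(R[1,1],R[0,1])))
P=[proj(s,p) for p in ((.485,.088,.064),(.39,.25,.066),(.41,-.28,.05),(.47,-.05,.044))]; print(np.round(P))
o=np.zeros((600,800,3),np.uint8)
q=lambda I,x,y,w,h,W,Hh: cv2.resize(I[y:y+h,x:x+w],(W,Hh),interpolation=3)
o[:300,:400]=q(im,395,218,40,30,400,300); o[:300,400:]=q(im,312,190,60,45,400,300)
S=s['img']; o[300:,:400]=q(S,300,140,80,60,400,300); o[300:,400:]=q(S,290,180,80,60,400,300)
cv2.imwrite('pics/crop2.png',o[...,::-1])
E
```

```text
rose [487.90376985  88.65822614  64.        ] hold [387.14865506 254.99426931  66.        ] cap [ 404.81120826 -279.67755833   50.        ] othercap [ 505.37579909 -258.36468613   50.        ]
[120. 151. 159. 161. 169. 171. 173.]
[[-0.    0.26 -0.97]
 [ 0.   -0.97 -0.26]
 [-1.   -0.    0.  ]] jaw yaw -74.82070018155032
[[320. 228.]
 [354. 281.]
 [355. 150.]
 [330. 198.]]
```

View pics/crop2.png

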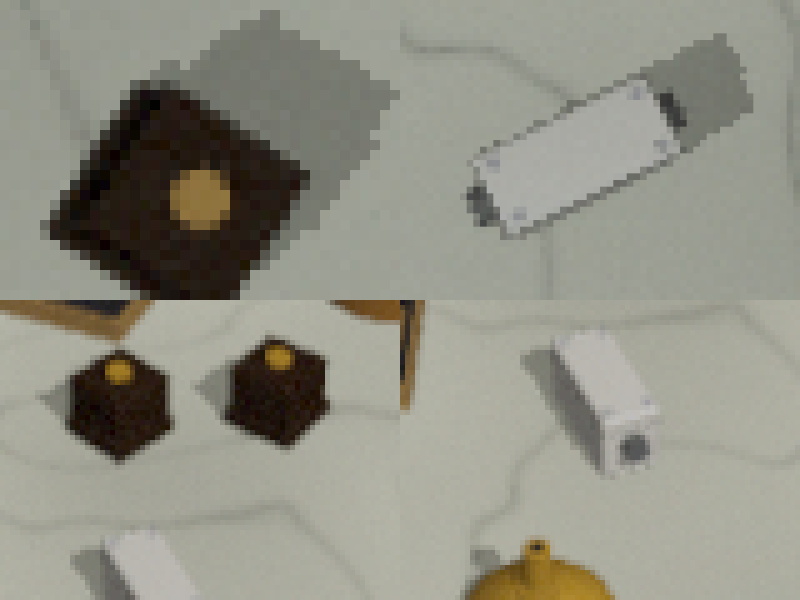

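The crop shows the cap's top face with its right corner at about (425.8,235.8) and the jbox top with corners at about (323,214), (349,202), (354,213) and (328,225).

```bash
python3 - <<'E'
from m import *
c=grab('top'); s=grab('side')
f=lambda L,ox,oy,k,z:np.array([ray(c,ox+a/k,oy+b/k,z)[:2]*1000 for a,b in L])
J=f([(75,158),(245,78),(280,152),(110,236)],312,190,400/60,.044)
print('jb',J.mean(0),[np.linalg.norm(J[i]-J[i-1]) for i in range(4)],'yaw',[np.degrees(np.arctan2(*(J[a]-J[b])[::-1])) for a,b in((1,0),(2,3))])
C=f([(165,92),(308,178),(240,298)],395,218,10,.045)
print('cap',(C[0]+C[2])/2,[np.linalg.norm(C[i+1]-C[i]) for i in(0,1)],[np.degrees(np.arctan2(*(C[i+1]-C[i])[::-1])) for i in (0,1)])
for n,p,q in(('rose',(.064),(317.4,229)),('cap',.05,(355.6,151.4))): print(n,'side',ray(s,*q,p)*1000)
S=s['img']; hsv=cv2.cvtColor(S,cv2.COLOR_RGB2HSV).astype(int)
m=(hsv[...,2]<70); m[:115]=0; m[:,:200]=0; m[:,345:]=0
for k in comps(s,m,300): print('side dark',cv2.boundingRect(k),rect(s,k,.016))
m=(hsv[...,1]>140)&(hsv[...,0]>12);m[:270]=0;m[310:]=0;m[:,:340]=0;m[:,370:]=0
for k in comps(s,m,50):
  x,y,w,h=cv2.boundingRect(k); print('holder side',x,y,w,h,'foot axis',ray(s,x+w/2,y+h/2,.033)*1000)
E
```

```text
jb [466.12256888 -72.1527631 ] [np.float64(35.04180765635966), np.float64(77.40817306579532), np.float64(33.67892000736993), np.float64(77.88620844865925)] yaw [np.float64(-63.1682758723523), np.float64(-62.17096893603267)]
cap [ 405.9610901  -281.43442903] [np.float64(44.85267607292702), np.float64(37.791130219925755)] [np.float64(-119.87141335411243), np.float64(150.64732106973986)]
rose side [490.2310948   91.50624639  64.        ]
cap side [ 407.57762994 -272.87082216   50.        ]
side dark (243, 323, 63, 62) [552.3 414.1 120.4 119.   17.7]
side dark (216, 236, 50, 37) [683.1 148.3 119.6 116.9   9.2]
side dark (251, 172, 43, 24) [ 654.6 -137.2  120.1  109.4    4.2]
side dark (294, 120, 43, 23) [ 557.1 -435.4  116.5  113.5  -20.6]
holder side 345 282 16 24 foot axis [389.69407156 262.93290864  33.        ]
```

Measured positions in mm:
- **Parts:** rose (488.5,89.5), holder (388,255), cap (406,-280) with edges at 60°, jbox (466,-72) with width direction at 27°.
- **Trays:** large round (550,413), square (681,147.5) at 9°, oblong (652,-137) at 3.5°, small round (554,-435.5).

I'll start with the rose.

>>> servo_tool(
  moves=[
    {"dx": 50, "dy": 45, "wz": 6, "gripper": 45},
    {"dx": 100, "dy": 90, "wz": 12, "gripper": 45},
    {"dx": 150, "dy": 137, "wz": 19, "gripper": 45},
    {"dx": 203, "dy": 183, "wz": 26, "gripper": 45},
    {"dx": 235, "dy": 245, "wz": 34, "gripper": 45},
    {"dx": 270, "dy": 310, "wz": 42, "gripper": 45},
    {"dx": 305, "dy": 375, "wz": 50, "gripper": 45},
    {"dx": 337, "dy": 442, "wz": 58, "gripper": 45},
    {"dx": 335, "dy": 500, "wz": 66, "gripper": 45},
    {"dx": 330, "dy": 560, "dz": -20, "wz": 72, "gripper": 45},
    {"dx": 326, "dy": 620, "dz": -50, "wz": 78, "gripper": 45},
    {"dx": 322, "dy": 680, "dz": -80, "wz": 85, "gripper": 45},
    {"dx": 319, "dy": 716.5, "dz": -105, "wz": 85, "gripper": 45},
    {"dx": 319, "dy": 716.5, "dz": -105, "wz": 85, "gripper": 45},
    {"dx": 319, "dy": 716.5, "dz": -105, "wz": 85, "gripper": 45},
  ],
)

```text
invalid input
```

>>> servo_tool(
  moves=[
    {"dx": 50, "dy": 45, "dz": 0, "wx": 0, "wy": 0, "wz": 6, "gripper": 45},
    {"dx": 100, "dy": 90, "dz": 0, "wx": 0, "wy": 0, "wz": 12, "gripper": 45},
    {"dx": 150, "dy": 137, "dz": 0, "wx": 0, "wy": 0, "wz": 19, "gripper": 45},
    {"dx": 203, "dy": 183, "dz": 0, "wx": 0, "wy": 0, "wz": 26, "gripper": 45},
  ],
  newtons=30,
)

```text
clock: 0.85
eef_pos: [0.3568, -0.4582, 0.2564]
tool_rot: [1.801, 0.68, -1.801]
force: [-0.2, -0.7, 0.9]
width: 0.0445
```

>>> servo_tool(
  moves=[
    {"dx": 45, "dy": 60, "wz": 8},
    {"dx": 80, "dy": 120, "wz": 16},
    {"dx": 110, "dy": 180, "wz": 24},
    {"dx": 140, "dy": 240, "wz": 32},
    {"dx": 150, "dy": 300, "wz": 40},
    {"dx": 150, "dy": 360, "dz": -20, "wz": 48},
    {"dx": 145, "dy": 420, "dz": -50, "wz": 56},
    {"dx": 138, "dy": 480, "dz": -80, "wz": 61},
    {"dx": 132, "dy": 530, "dz": -106, "wz": 61},
    {"dx": 132, "dy": 547, "dz": -106, "wz": 61},
    {"dx": 132, "dy": 547, "dz": -106, "wz": 61},
    {"dx": 132, "dy": 547, "dz": -106, "wz": 61},
  ],
  newtons=30,
)

```text
invalid input
```

```bash
cat > look.py <<'E'
from h import *
import sys
# look.py name x y z : crops around a world point in both views
n=sys.argv[1]; p=np.array(list(map(float,sys.argv[2:5])))/1000; hw=int(sys.argv[5]) if len(sys.argv)>5 else 40
o=[]
for cn in('top','side'):
    c=grab(cn); u,v=map(int,proj(c,p)); x,y=np.clip(u-hw,0,640-2*hw),np.clip(v-hw,0,400-2*hw)
    o.append(cv2.resize(c['img'][y:y+2*hw,x:x+2*hw],(400,400),interpolation=3)); print(cn,'offset',x,y,'scale',200/hw)
cv2.imwrite('pics/'+n,np.hstack(o)[...,::-1])
st=r.state(); R=cv2.Rodrigues(st['tool_rot'])[0]
print(st['clock'],(st['eef_pos']*1000).round(1),'jaw yaw',np.degrees(np.arctan2(R[1,1],R[0,1])).round(1),'tilt',R[2].round(3),'q',st['qpos'].round(2),'w',st['width'],'F',st['force'].round(1))
E
python3 look.py rose1.png 489 90 90
```

```text
top offset 238 161 scale 5.0
side offset 277 181 scale 5.0
0.95 [ 363.4 -452.7  256.5] jaw yaw -48.0 tilt [-1.     0.    -0.006] q [ 0.94  0.28 -0.15  1.7   0.04  1.16 -0.05] w 0.045111842767621174 F [0.9 0.2 0.8]
```

View pics/rose1.png

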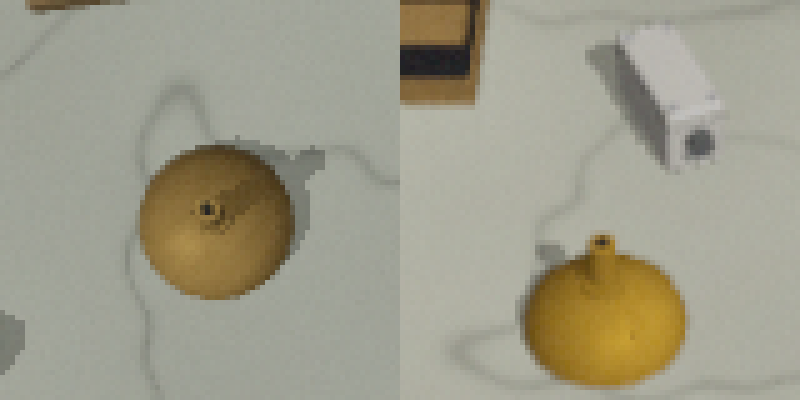

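The moves need every key in each row. The stem top is at (279.6,202.6) in the top view and (317.2,229.2) in the side view, which puts the axis at about (489,90).

>>> servo_tool(
  moves=[
    {"dx": 45, "dy": 60, "dz": 0, "wx": 0, "wy": 0, "wz": 8, "gripper": 45},
    {"dx": 80, "dy": 120, "dz": 0, "wx": 0, "wy": 0, "wz": 16, "gripper": 45},
    {"dx": 110, "dy": 180, "dz": 0, "wx": 0, "wy": 0, "wz": 24, "gripper": 45},
    {"dx": 135, "dy": 240, "dz": 0, "wx": 0, "wy": 0, "wz": 32, "gripper": 45},
    {"dx": 145, "dy": 300, "dz": 0, "wx": 0, "wy": 0, "wz": 40, "gripper": 45},
    {"dx": 145, "dy": 360, "dz": -20, "wx": 0, "wy": 0, "wz": 48, "gripper": 45},
    {"dx": 140, "dy": 420, "dz": -50, "wx": 0, "wy": 0, "wz": 58, "gripper": 45},
    {"dx": 134, "dy": 480, "dz": -80, "wx": 0, "wy": 0, "wz": 58, "gripper": 45},
    {"dx": 126, "dy": 530, "dz": -106, "wx": 0, "wy": 0, "wz": 58, "gripper": 45},
    {"dx": 126, "dy": 543, "dz": -106, "wx": 0, "wy": 0, "wz": 58, "gripper": 45},
    {"dx": 126, "dy": 543, "dz": -106, "wx": 0, "wy": 0, "wz": 58, "gripper": 45},
    {"dx": 126, "dy": 543, "dz": -106, "wx": 0, "wy": 0, "wz": 58, "gripper": 45},
  ],
  newtons=30,
)

```text
clock: 2.45
eef_pos: [0.4898, 0.0894, 0.1507]
tool_rot: [1.083, 1.29, -1.077]
force: [-0.1, -0.2, 1.7]
width: 0.045
```

```bash
python3 look.py rose2.png 489 90 90
```

```text
top offset 238 161 scale 5.0
side offset 277 181 scale 5.0
2.55 [490.2  88.5 150.9] jaw yaw 9.9 tilt [-1.     0.001 -0.005] q [ 0.26  0.29 -0.61  2.    0.2   0.92 -0.28] w 0.045310055834610716 F [-0.4 -0.2 -0.5]
```

View pics/rose2.png

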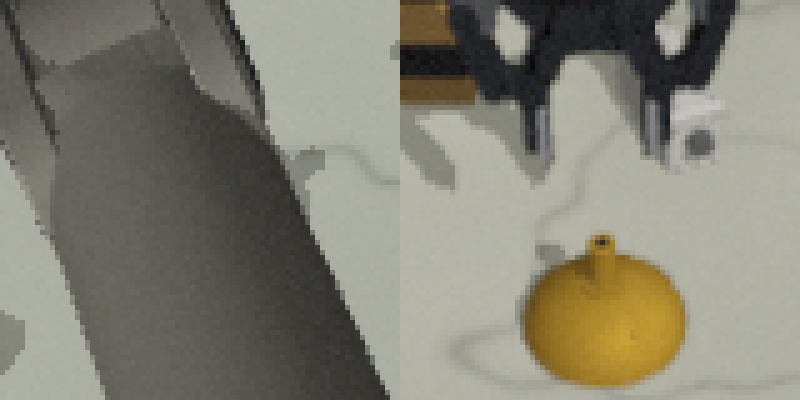

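The stem (col 600) is centred between the fingers (cols 542–655). I'll go down and grip.

>>> servo_tool(
  moves=[
    {"dx": -1, "dy": 1, "dz": -30, "wx": 0, "wy": 0, "wz": 0, "gripper": 45},
    {"dx": -1, "dy": 1, "dz": -60, "wx": 0, "wy": 0, "wz": 0, "gripper": 45},
    {"dx": -1, "dy": 1, "dz": -80, "wx": 0, "wy": 0, "wz": 0, "gripper": 45},
    {"dx": -1, "dy": 1, "dz": -88, "wx": 0, "wy": 0, "wz": 0, "gripper": 40},
    {"dx": -1, "dy": 1, "dz": -88, "wx": 0, "wy": 0, "wz": 0, "gripper": 0},
    {"dx": -1, "dy": 1, "dz": -88, "wx": 0, "wy": 0, "wz": 0, "gripper": 0},
    {"dx": -1, "dy": 1, "dz": -88, "wx": 0, "wy": 0, "wz": 0, "gripper": 0},
    {"dx": -1, "dy": 1, "dz": -88, "wx": 0, "wy": 0, "wz": 0, "gripper": 0},
    {"dx": -1, "dy": 1, "dz": -88, "wx": 0, "wy": 0, "wz": 0, "gripper": 0},
    {"dx": -1, "dy": 1, "dz": -88, "wx": 0, "wy": 0, "wz": 0, "gripper": 0},
  ],
  newtons=50,
)

```text
clock: 3.8
eef_pos: [0.4897, 0.0894, 0.0636]
tool_rot: [1.086, 1.288, -1.078]
force: [0.1, -1.8, 5.9]
width: 0.0133
```

>>> servo_tool(
  moves=[
    {"dx": 0, "dy": 0, "dz": 30, "wx": 0, "wy": 0, "wz": 0, "gripper": 0},
    {"dx": 0, "dy": 0, "dz": 60, "wx": 0, "wy": 0, "wz": 0, "gripper": 0},
    {"dx": 5, "dy": 25, "dz": 85, "wx": 0, "wy": 0, "wz": 4, "gripper": 0},
    {"dx": 12, "dy": 65, "dz": 90, "wx": 0, "wy": 0, "wz": 8, "gripper": 0},
    {"dx": 20, "dy": 110, "dz": 90, "wx": 0, "wy": 0, "wz": 12, "gripper": 0},
    {"dx": 29, "dy": 155, "dz": 90, "wx": 0, "wy": 0, "wz": 16, "gripper": 0},
    {"dx": 38, "dy": 200, "dz": 90, "wx": 0, "wy": 0, "wz": 20, "gripper": 0},
    {"dx": 46, "dy": 245, "dz": 90, "wx": 0, "wy": 0, "wz": 24, "gripper": 0},
    {"dx": 54, "dy": 285, "dz": 90, "wx": 0, "wy": 0, "wz": 27, "gripper": 0},
    {"dx": 60, "dy": 312, "dz": 80, "wx": 0, "wy": 0, "wz": 27, "gripper": 0},
    {"dx": 60.5, "dy": 324, "dz": 70, "wx": 0, "wy": 0, "wz": 27, "gripper": 0},
    {"dx": 60.5, "dy": 324, "dz": 60, "wx": 0, "wy": 0, "wz": 27, "gripper": 0},
    {"dx": 60.5, "dy": 324, "dz": 60, "wx": 0, "wy": 0, "wz": 27, "gripper": 0},
    {"dx": 60.5, "dy": 324, "dz": 60, "wx": 0, "wy": 0, "wz": 27, "gripper": 0},
  ],
  newtons=50,
)

```text
clock: 5.55
eef_pos: [0.5509, 0.4119, 0.1238]
tool_rot: [0.728, 1.449, -0.722]
force: [0.3, 0.4, -0.9]
width: 0.0131
```

```bash
python3 look.py rose3.png 551 413 40 50
```

```text
top offset 113 128 scale 4.0
side offset 222 296 scale 4.0
5.65 [550.9 412.7 124.2] jaw yaw 36.8 tilt [-1.     0.003 -0.004] q [-0.24  0.66 -0.69  1.55  0.45  1.09 -0.39] w 0.01350701358704482 F [ 0.3 -0.2 -0.8]
```

View pics/rose3.png

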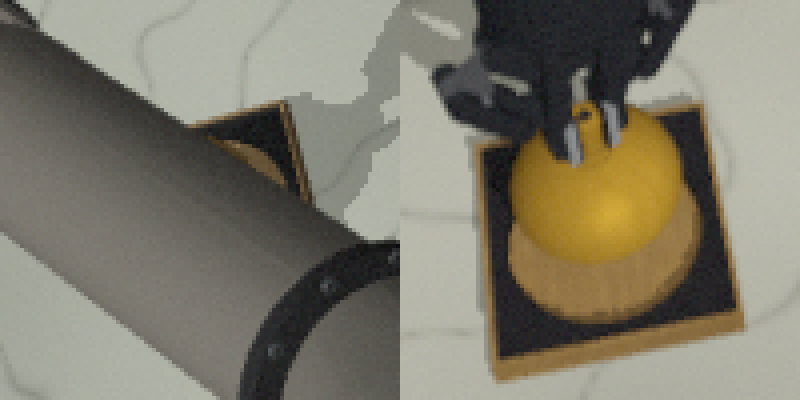

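The rose is held upright over the large cut-out. I'll lower it and let go.

>>> servo_tool(
  moves=[
    {"dx": 0, "dy": 1, "dz": -20, "wx": 0, "wy": 0, "wz": 0, "gripper": 0},
    {"dx": 0, "dy": 1, "dz": -40, "wx": 0, "wy": 0, "wz": 0, "gripper": 0},
    {"dx": 0, "dy": 1, "dz": -52, "wx": 0, "wy": 0, "wz": 0, "gripper": 0},
    {"dx": 0, "dy": 1, "dz": -56.5, "wx": 0, "wy": 0, "wz": 0, "gripper": 0},
    {"dx": 0, "dy": 1, "dz": -56.5, "wx": 0, "wy": 0, "wz": 0, "gripper": 0},
    {"dx": 0, "dy": 1, "dz": -56.5, "wx": 0, "wy": 0, "wz": 0, "gripper": 0},
  ],
  newtons=50,
)

```text
clock: 6.4
eef_pos: [0.5506, 0.4137, 0.0677]
tool_rot: [0.728, 1.449, -0.722]
force: [-1.4, -1.0, -0.1]
width: 0.0132
```

>>> servo_tool(
  moves=[
    {"dx": 0, "dy": 0, "dz": 0, "wx": 0, "wy": 0, "wz": 0, "gripper": 45},
    {"dx": 0, "dy": 0, "dz": 0, "wx": 0, "wy": 0, "wz": 0, "gripper": 45},
    {"dx": 0, "dy": 0, "dz": 0, "wx": 0, "wy": 0, "wz": 0, "gripper": 45},
    {"dx": 0, "dy": 0, "dz": 30, "wx": 0, "wy": 0, "wz": 0, "gripper": 60},
    {"dx": 0, "dy": 0, "dz": 60, "wx": 0, "wy": 0, "wz": 0, "gripper": 60},
    {"dx": 0, "dy": 0, "dz": 90, "wx": 0, "wy": 0, "wz": 0, "gripper": 60},
    {"dx": -35, "dy": -35, "dz": 90, "wx": 0, "wy": 0, "wz": 0, "gripper": 60},
    {"dx": -70, "dy": -70, "dz": 90, "wx": 0, "wy": 0, "wz": 0, "gripper": 60},
    {"dx": -105, "dy": -105, "dz": 90, "wx": 0, "wy": 0, "wz": 0, "gripper": 60},
    {"dx": -140, "dy": -140, "dz": 90, "wx": 0, "wy": 0, "wz": 0, "gripper": 60},
    {"dx": -162.5, "dy": -158, "dz": 80, "wx": 0, "wy": 0, "wz": 0, "gripper": 60},
    {"dx": -162.5, "dy": -158, "dz": 75, "wx": 0, "wy": 0, "wz": 0, "gripper": 60},
    {"dx": -162.5, "dy": -158, "dz": 75, "wx": 0, "wy": 0, "wz": 0, "gripper": 60},
  ],
  newtons=50,
)

```text
clock: 8.02
eef_pos: [0.3889, 0.2563, 0.143]
tool_rot: [0.729, 1.449, -0.72]
force: [-0.2, 1.0, -0.4]
width: 0.0605
```

```bash
python3 look.py hold1.png 440 320 60 75
```

```text
top offset 117 143 scale 2.6666666666666665
side offset 254 231 scale 2.6666666666666665
8.125 [389.2 256.9 143.2] jaw yaw 36.8 tilt [-1.     0.004 -0.005] q [ 0.04  0.27 -0.81  2.07  0.25  0.89 -0.27] w 0.06007328779838751 F [-0.4 -0.9 -0. ]
```

View pics/hold1.png

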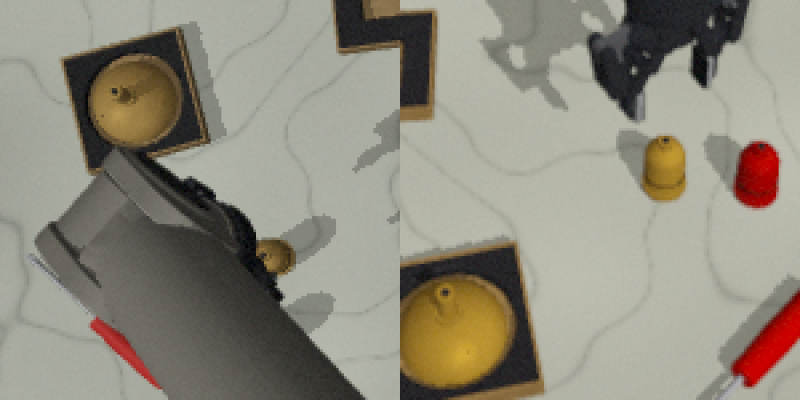

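The rose is seated in the large cut-out, and the holder's nipple is at side (353,283.9). I'll check the holder axis from both views.

```bash
python3 - <<'E'
from h import *
s=grab('side')
print(ray(s,353,283.9,.066)*1000, proj(s,(.388,.256,.066)))
S=s['img'];hsv=cv2.cvtColor(S,cv2.COLOR_RGB2HSV).astype(int)
m=(hsv[...,1]>140)&(hsv[...,0]>12);v,u=np.nonzero(m[282:306,343:366]); 
for row in (284,288,292,296,300,303): 
    x=np.nonzero(m[row,340:370])[0]; print(row,340+x.min(),340+x.max())
# finger tip px expected
print(proj(s,(.3892,.2569,.118)))
E
```

```text
[390.78746688 259.03247471  66.        ] (np.float64(354.29085231701106), np.float64(282.90382828002595))
284 348 357
288 346 360
292 346 360
296 346 360
300 345 360
303 347 358
(np.float64(354.4238052616029), np.float64(268.68148559555584))
```

>>> servo_tool(
  moves=[
    {"dx": 0, "dy": 0, "dz": -35, "wx": 0, "wy": 0, "wz": 0, "gripper": 60},
    {"dx": 0, "dy": 0, "dz": -65, "wx": 0, "wy": 0, "wz": 0, "gripper": 60},
    {"dx": 0, "dy": 0, "dz": -88, "wx": 0, "wy": 0, "wz": 0, "gripper": 60},
    {"dx": 0, "dy": 0, "dz": -97, "wx": 0, "wy": 0, "wz": 0, "gripper": 60},
    {"dx": 0, "dy": 0, "dz": -97, "wx": 0, "wy": 0, "wz": 0, "gripper": 45},
    {"dx": 0, "dy": 0, "dz": -97, "wx": 0, "wy": 0, "wz": 0, "gripper": 25},
    {"dx": 0, "dy": 0, "dz": -97, "wx": 0, "wy": 0, "wz": 0, "gripper": 25},
    {"dx": 0, "dy": 0, "dz": -97, "wx": 0, "wy": 0, "wz": 0, "gripper": 25},
    {"dx": 0, "dy": 0, "dz": -97, "wx": 0, "wy": 0, "wz": 0, "gripper": 25},
    {"dx": 0, "dy": 0, "dz": -97, "wx": 0, "wy": 0, "wz": 0, "gripper": 25},
  ],
  newtons=50,
)

```text
clock: 9.43
eef_pos: [0.3898, 0.2575, 0.047]
tool_rot: [0.73, 1.448, -0.718]
force: [-0.7, 0.3, 6.4]
width: 0.0346
```

>>> servo_tool(
  moves=[
    {"dx": 0, "dy": 0, "dz": 40, "wx": 0, "wy": 0, "wz": 0, "gripper": 25},
    {"dx": 0, "dy": 0, "dz": 80, "wx": 0, "wy": 0, "wz": 0, "gripper": 25},
    {"dx": 20, "dy": -25, "dz": 110, "wx": 0, "wy": 0, "wz": -4, "gripper": 25},
    {"dx": 50, "dy": -65, "dz": 115, "wx": 0, "wy": 0, "wz": -9, "gripper": 25},
    {"dx": 80, "dy": -108, "dz": 115, "wx": 0, "wy": 0, "wz": -14, "gripper": 25},
    {"dx": 105, "dy": -155, "dz": 115, "wx": 0, "wy": 0, "wz": -20, "gripper": 25},
    {"dx": 115, "dy": -208, "dz": 115, "wx": 0, "wy": 0, "wz": -26, "gripper": 25},
    {"dx": 118, "dy": -260, "dz": 115, "wx": 0, "wy": 0, "wz": -32, "gripper": 25},
    {"dx": 118, "dy": -313, "dz": 115, "wx": 0, "wy": 0, "wz": -38, "gripper": 25},
    {"dx": 118, "dy": -366, "dz": 115, "wx": 0, "wy": 0, "wz": -44, "gripper": 25},
    {"dx": 120, "dy": -420, "dz": 115, "wx": 0, "wy": 0, "wz": -50, "gripper": 25},
    {"dx": 125, "dy": -473, "dz": 115, "wx": 0, "wy": 0, "wz": -56, "gripper": 25},
    {"dx": 135, "dy": -525, "dz": 115, "wx": 0, "wy": 0, "wz": -62, "gripper": 25},
    {"dx": 145, "dy": -577, "dz": 115, "wx": 0, "wy": 0, "wz": -68, "gripper": 25},
    {"dx": 155, "dy": -628, "dz": 105, "wx": 0, "wy": 0, "wz": -74, "gripper": 25},
    {"dx": 162, "dy": -670, "dz": 90, "wx": 0, "wy": 0, "wz": -75, "gripper": 25},
    {"dx": 164.5, "dy": -693, "dz": 70, "wx": 0, "wy": 0, "wz": -75, "gripper": 25},
    {"dx": 164.5, "dy": -693, "dz": 60, "wx": 0, "wy": 0, "wz": -75, "gripper": 25},
    {"dx": 164.5, "dy": -693, "dz": 60, "wx": 0, "wy": 0, "wz": -75, "gripper": 25},
    {"dx": 164.5, "dy": -693, "dz": 60, "wx": 0, "wy": 0, "wz": -75, "gripper": 25},
  ],
  newtons=50,
)

```text
clock: 11.92
eef_pos: [0.5553, -0.4338, 0.1079]
tool_rot: [1.686, 0.814, -1.671]
force: [1.2, 0.2, -0.8]
width: 0.0342
```

```bash
python3 look.py hold2.png 554 -436 50 30
```

```text
top offset 441 154 scale 6.666666666666667
side offset 285 92 scale 6.666666666666667
12.025 [ 555.3 -434.5  108.3] jaw yaw -38.1 tilt [-1.     0.008 -0.005] q [ 0.77  0.63 -0.25  1.53  0.17  1.   -0.18] w 0.03422629773551866 F [ 1.2  0.3 -0.2]
```

View pics/hold2.png

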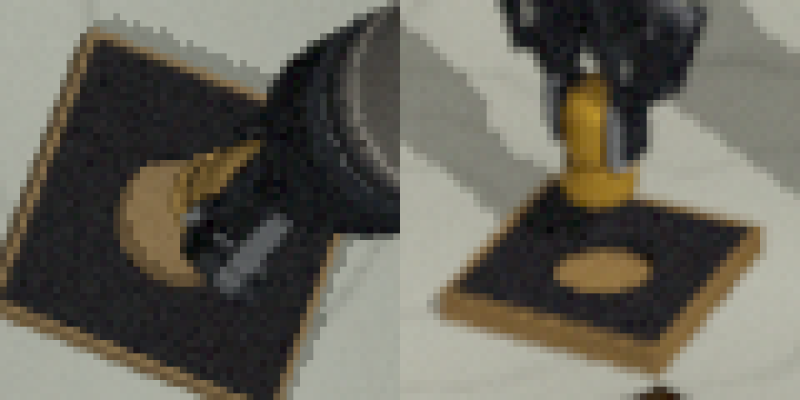

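The holder is upright (side col 600) above the small cut-out (side col 602), so I'll lower it.

>>> servo_tool(
  moves=[
    {"dx": -1, "dy": -1, "dz": -20, "wx": 0, "wy": 0, "wz": 0, "gripper": 25},
    {"dx": -1, "dy": -1, "dz": -40, "wx": 0, "wy": 0, "wz": 0, "gripper": 25},
    {"dx": -1, "dy": -1, "dz": -52, "wx": 0, "wy": 0, "wz": 0, "gripper": 25},
    {"dx": -1, "dy": -1, "dz": -57, "wx": 0, "wy": 0, "wz": 0, "gripper": 25},
    {"dx": -1, "dy": -1, "dz": -57, "wx": 0, "wy": 0, "wz": 0, "gripper": 25},
    {"dx": -1, "dy": -1, "dz": -57, "wx": 0, "wy": 0, "wz": 0, "gripper": 25},
  ],
  newtons=50,
)

```text
clock: 12.78
eef_pos: [0.5542, -0.4355, 0.0512]
tool_rot: [1.686, 0.813, -1.671]
force: [-0.8, 0.9, 0.3]
width: 0.0343
```

>>> servo_tool(
  moves=[
    {"dx": 0, "dy": 0, "dz": 0, "wx": 0, "wy": 0, "wz": 0, "gripper": 50},
    {"dx": 0, "dy": 0, "dz": 0, "wx": 0, "wy": 0, "wz": 0, "gripper": 55},
    {"dx": 0, "dy": 0, "dz": 0, "wx": 0, "wy": 0, "wz": 0, "gripper": 55},
    {"dx": 0, "dy": 0, "dz": 30, "wx": 0, "wy": 0, "wz": 0, "gripper": 60},
    {"dx": 0, "dy": 0, "dz": 60, "wx": 0, "wy": 0, "wz": 0, "gripper": 66},
    {"dx": 0, "dy": 0, "dz": 90, "wx": 0, "wy": 0, "wz": 0, "gripper": 66},
    {"dx": -35, "dy": 37, "dz": 90, "wx": 0, "wy": 0, "wz": 4, "gripper": 66},
    {"dx": -70, "dy": 75, "dz": 90, "wx": 0, "wy": 0, "wz": 8, "gripper": 66},
    {"dx": -105, "dy": 112, "dz": 90, "wx": 0, "wy": 0, "wz": 8, "gripper": 66},
    {"dx": -135, "dy": 142, "dz": 90, "wx": 0, "wy": 0, "wz": 8, "gripper": 66},
    {"dx": -148, "dy": 156, "dz": 85, "wx": 0, "wy": 0, "wz": 8, "gripper": 66},
    {"dx": -148, "dy": 156, "dz": 85, "wx": 0, "wy": 0, "wz": 8, "gripper": 66},
    {"dx": -148, "dy": 156, "dz": 85, "wx": 0, "wy": 0, "wz": 8, "gripper": 66},
  ],
  newtons=50,
)

```text
clock: 14.4
eef_pos: [0.4074, -0.2805, 0.1368]
tool_rot: [1.592, 0.907, -1.575]
force: [1.1, -1.0, -0.1]
width: 0.0662
```

```bash
python3 look.py cap1.png 450 -350 50 60
```

```text
top offset 380 161 scale 3.3333333333333335
side offset 283 77 scale 3.3333333333333335
14.5 [ 407.4 -280.4  136.5] jaw yaw -30.1 tilt [-1.     0.009 -0.005] q [ 0.82  0.27 -0.34  2.03  0.11  0.86 -0.11] w 0.06621318579869778 F [ 0.6  0.2 -0.6]
```

View pics/cap1.png

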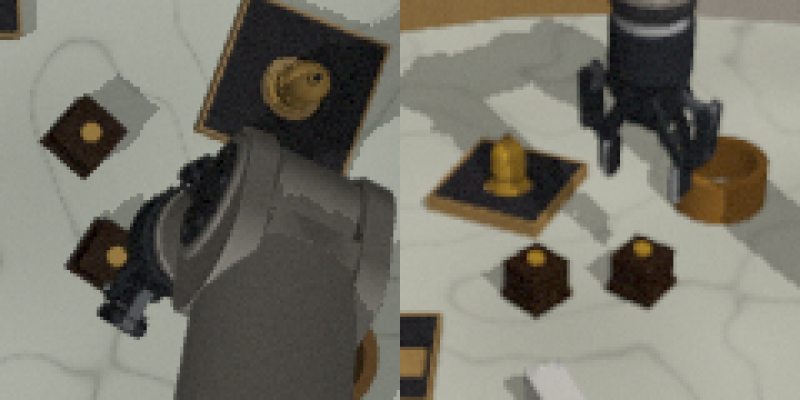

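The holder stands in the small cut-out. The chosen cap (side crop col 641) lies between the fingers (cols 608–678), so I'll descend and grip.

>>> servo_tool(
  moves=[
    {"dx": -1, "dy": 0, "dz": -35, "wx": 0, "wy": 0, "wz": 0, "gripper": 66},
    {"dx": -1, "dy": 0, "dz": -65, "wx": 0, "wy": 0, "wz": 0, "gripper": 66},
    {"dx": -1, "dy": 0, "dz": -85, "wx": 0, "wy": 0, "wz": 0, "gripper": 66},
    {"dx": -1, "dy": 0, "dz": -91, "wx": 0, "wy": 0, "wz": 0, "gripper": 66},
    {"dx": -1, "dy": 0, "dz": -91, "wx": 0, "wy": 0, "wz": 0, "gripper": 55},
    {"dx": -1, "dy": 0, "dz": -91, "wx": 0, "wy": 0, "wz": 0, "gripper": 36},
    {"dx": -1, "dy": 0, "dz": -91, "wx": 0, "wy": 0, "wz": 0, "gripper": 36},
    {"dx": -1, "dy": 0, "dz": -91, "wx": 0, "wy": 0, "wz": 0, "gripper": 36},
    {"dx": -1, "dy": 0, "dz": -91, "wx": 0, "wy": 0, "wz": 0, "gripper": 36},
    {"dx": -1, "dy": 0, "dz": -91, "wx": 0, "wy": 0, "wz": 0, "gripper": 36},
  ],
  newtons=50,
)

```text
clock: 15.75
eef_pos: [0.4072, -0.281, 0.0465]
tool_rot: [1.592, 0.905, -1.574]
force: [0.2, -0.3, 6.0]
width: 0.0447
```

>>> servo_tool(
  moves=[
    {"dx": 0, "dy": 0, "dz": 40, "wx": 0, "wy": 0, "wz": 0, "gripper": 36},
    {"dx": 0, "dy": 0, "dz": 80, "wx": 0, "wy": 0, "wz": 0, "gripper": 36},
    {"dx": 10, "dy": 20, "dz": 105, "wx": 0, "wy": 0, "wz": 3, "gripper": 36},
    {"dx": 35, "dy": 60, "dz": 110, "wx": 0, "wy": 0, "wz": 7, "gripper": 36},
    {"dx": 63, "dy": 103, "dz": 110, "wx": 0, "wy": 0, "wz": 11, "gripper": 36},
    {"dx": 92, "dy": 148, "dz": 110, "wx": 0, "wy": 0, "wz": 15, "gripper": 36},
    {"dx": 121, "dy": 193, "dz": 110, "wx": 0, "wy": 0, "wz": 19, "gripper": 36},
    {"dx": 150, "dy": 238, "dz": 110, "wx": 0, "wy": 0, "wz": 23, "gripper": 36},
    {"dx": 179, "dy": 283, "dz": 110, "wx": 0, "wy": 0, "wz": 27, "gripper": 36},
    {"dx": 208, "dy": 328, "dz": 110, "wx": 0, "wy": 0, "wz": 31, "gripper": 36},
    {"dx": 236, "dy": 370, "dz": 110, "wx": 0, "wy": 0, "wz": 35, "gripper": 36},
    {"dx": 260, "dy": 407, "dz": 95, "wx": 0, "wy": 0, "wz": 39, "gripper": 36},
    {"dx": 274, "dy": 428.5, "dz": 75, "wx": 0, "wy": 0, "wz": 39, "gripper": 36},
    {"dx": 274, "dy": 428.5, "dz": 60, "wx": 0, "wy": 0, "wz": 39, "gripper": 36},
    {"dx": 274, "dy": 428.5, "dz": 60, "wx": 0, "wy": 0, "wz": 39, "gripper": 36},
    {"dx": 274, "dy": 428.5, "dz": 60, "wx": 0, "wy": 0, "wz": 39, "gripper": 36},
  ],
  newtons=50,
)

```text
clock: 17.75
eef_pos: [0.6812, 0.1457, 0.1067]
tool_rot: [1.104, 1.273, -1.086]
force: [-0.1, 0.5, -2.0]
width: 0.0451
```

```bash
python3 look.py cap2.png 681 147 50 36
```

```text
top offset 225 98 scale 5.555555555555555
side offset 204 208 scale 5.555555555555555
17.85 [681.6 146.3 107.5] jaw yaw 8.8 tilt [-1.     0.012 -0.004] q [ 0.11  0.66 -0.57  1.55  0.39  1.03 -0.41] w 0.04456052862065507 F [ 0.6 -0.  -1.9]
```

View pics/cap2.png

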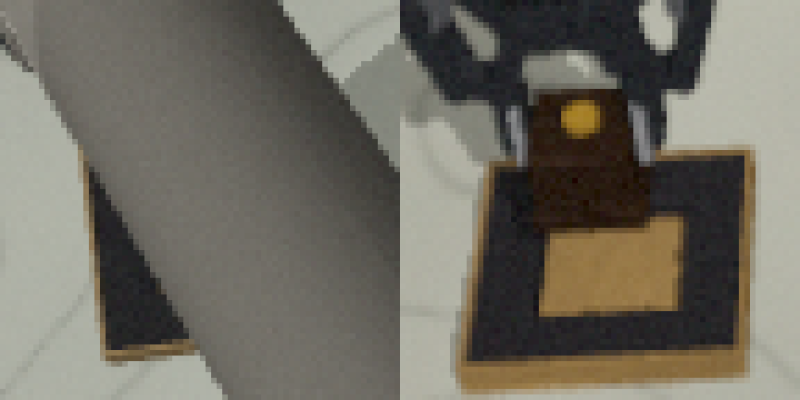

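The cap is upright above the square cut-out; I'll check its alignment numerically before lowering. Its front foot edge is at side px (238.2,248.5), and the hole corners are in the crop.

```bash
python3 - <<'E'
from h import *
s=grab('side'); k=200/36; P=lambda a,b,z:(ray(s,204+(a-400)/k,208+b/k,z)*1000).round(1)
print('foot corners',P(532,230,.061),P(648,224,.061))
print('hole near edge (z16)',P(540,317,.016),P(680,308,.016),'far floor (z4)',P(545,232,.004),P(688,217,.004))
E
```

```text
foot corners [704.6 176.1  61. ] [653.6 168.4  61. ]
hole near edge (z16) [705.2 189.   16. ] [642.6 178.6  16. ] far floor (z4) [720.6 128.3   4. ] [654.3 113.4   4. ]
```

>>> servo_tool(
  moves=[
    {"dx": -1, "dy": 3, "dz": -20, "wx": 0, "wy": 0, "wz": 0, "gripper": 36},
    {"dx": -1, "dy": 3, "dz": -40, "wx": 0, "wy": 0, "wz": 0, "gripper": 36},
    {"dx": -1, "dy": 3, "dz": -52, "wx": 0, "wy": 0, "wz": 0, "gripper": 36},
    {"dx": -1, "dy": 3, "dz": -57, "wx": 0, "wy": 0, "wz": 0, "gripper": 36},
    {"dx": -1, "dy": 3, "dz": -57, "wx": 0, "wy": 0, "wz": 0, "gripper": 36},
    {"dx": -1, "dy": 3, "dz": -57, "wx": 0, "wy": 0, "wz": 0, "gripper": 36},
  ],
  newtons=50,
)

```text
clock: 18.65
eef_pos: [0.6806, 0.1497, 0.0506]
tool_rot: [1.105, 1.273, -1.084]
force: [-1.8, -0.7, 0.2]
width: 0.0453
```

>>> servo_tool(
  moves=[
    {"dx": 0, "dy": 0, "dz": 0, "wx": 0, "wy": 0, "wz": 0, "gripper": 60},
    {"dx": 0, "dy": 0, "dz": 0, "wx": 0, "wy": 0, "wz": 0, "gripper": 62},
    {"dx": 0, "dy": 0, "dz": 0, "wx": 0, "wy": 0, "wz": 0, "gripper": 62},
    {"dx": 0, "dy": 0, "dz": 30, "wx": 0, "wy": 0, "wz": 0, "gripper": 62},
    {"dx": 0, "dy": 0, "dz": 60, "wx": 0, "wy": 0, "wz": 0, "gripper": 62},
    {"dx": 0, "dy": 0, "dz": 90, "wx": 0, "wy": 0, "wz": 0, "gripper": 62},
    {"dx": -35, "dy": -37, "dz": 100, "wx": 0, "wy": 0, "wz": 6, "gripper": 62},
    {"dx": -75, "dy": -77, "dz": 100, "wx": 0, "wy": 0, "wz": 12, "gripper": 62},
    {"dx": -115, "dy": -118, "dz": 100, "wx": 0, "wy": 0, "wz": 18.5, "gripper": 62},
    {"dx": -155, "dy": -160, "dz": 100, "wx": 0, "wy": 0, "wz": 18.5, "gripper": 62},
    {"dx": -195, "dy": -200, "dz": 95, "wx": 0, "wy": 0, "wz": 18.5, "gripper": 62},
    {"dx": -214.5, "dy": -222, "dz": 85, "wx": 0, "wy": 0, "wz": 18.5, "gripper": 62},
    {"dx": -214.5, "dy": -222, "dz": 85, "wx": 0, "wy": 0, "wz": 18.5, "gripper": 62},
    {"dx": -214.5, "dy": -222, "dz": 85, "wx": 0, "wy": 0, "wz": 18.5, "gripper": 62},
  ],
  newtons=50,
)

```text
clock: 20.4
eef_pos: [0.4674, -0.0715, 0.1363]
tool_rot: [0.862, 1.394, -0.839]
force: [0.1, 0.1, 1.0]
width: 0.0619
```

```bash
python3 look.py jb1.png 530 20 50 70
```

```text
top offset 235 119 scale 2.857142857142857
side offset 235 142 scale 2.857142857142857
20.5 [467.6 -71.  136.2] jaw yaw 27.4 tilt [-1.     0.014 -0.004] q [ 0.69  0.28 -0.71  2.07  0.22  0.86  0.33] w 0.06199361787972739 F [-0.2  0.5 -0.3]
```

View pics/jb1.png

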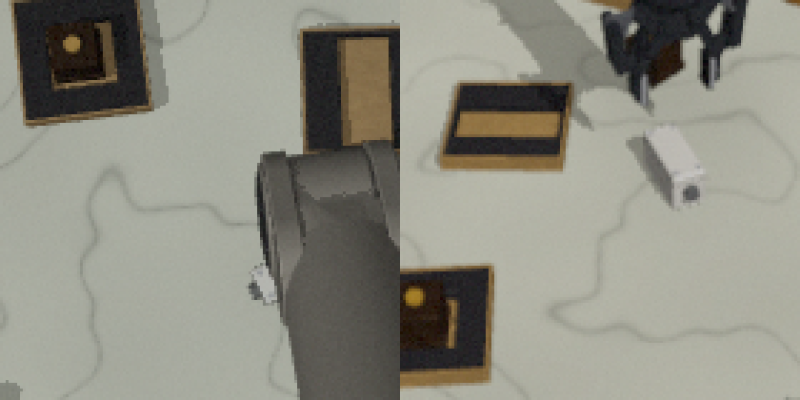

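The cap sits in the square cut-out. I'll check the jbox axis using its near gland at side px (336.5,209.2).

```bash
python3 - <<'E'
from h import *
s=grab('side'); k=200/70; P=lambda a,b,z:(ray(s,235+(a-400)/k,142+b/k,z)*1000).round(1)
print('gland',P(690,192,.022),'exp proj',proj(s,(.444,-.029,.022)))
print('top near corners',P(672,181,.044),P(703,173,.044),'far',P(645,133,.044),P(672,124,.044))
a=np.radians(-62.7); L=np.array([np.cos(a),np.sin(a)])*40; W=np.array([-np.sin(a),np.cos(a)])*18; o=np.array([466,-72])
for sx in(-1,1):
  for sw in(-1,1): print('model',(o+sx*L+sw*W).round(1))
E
```

```text
gland [450.2 -30.5  22. ] exp proj (np.float64(338.6316651644374), np.float64(209.68102660557244))
top near corners [467.1 -21.5  44. ] [437.8 -35.4  44. ] far [500.7 -90.9  44. ] [ 474.5 -107.1   44. ]
model [431.7 -44.7]
model [463.6 -28.2]
model [ 468.4 -115.8]
model [500.3 -99.3]
```

>>> servo_tool(
  moves=[
    {"dx": 1, "dy": 0, "dz": -35, "wx": 0, "wy": 0, "wz": 0, "gripper": 62},
    {"dx": 1, "dy": 0, "dz": -65, "wx": 0, "wy": 0, "wz": 0, "gripper": 62},
    {"dx": 1, "dy": 0, "dz": -85, "wx": 0, "wy": 0, "wz": 0, "gripper": 62},
    {"dx": 1, "dy": 0, "dz": -92, "wx": 0, "wy": 0, "wz": 0, "gripper": 62},
    {"dx": 1, "dy": 0, "dz": -92, "wx": 0, "wy": 0, "wz": 0, "gripper": 46},
    {"dx": 1, "dy": 0, "dz": -92, "wx": 0, "wy": 0, "wz": 0, "gripper": 26},
    {"dx": 1, "dy": 0, "dz": -92, "wx": 0, "wy": 0, "wz": 0, "gripper": 26},
    {"dx": 1, "dy": 0, "dz": -92, "wx": 0, "wy": 0, "wz": 0, "gripper": 26},
    {"dx": 1, "dy": 0, "dz": -92, "wx": 0, "wy": 0, "wz": 0, "gripper": 26},
    {"dx": 1, "dy": 0, "dz": -92, "wx": 0, "wy": 0, "wz": 0, "gripper": 26},
  ],
  newtons=50,
)

```text
clock: 21.8
eef_pos: [0.4695, -0.0709, 0.0451]
tool_rot: [0.862, 1.393, -0.837]
force: [-0.2, 0.7, 7.1]
width: 0.0352
```

>>> servo_tool(
  moves=[
    {"dx": 0, "dy": 0, "dz": 40, "wx": 0, "wy": 0, "wz": 0, "gripper": 26},
    {"dx": 0, "dy": 0, "dz": 80, "wx": 0, "wy": 0, "wz": 6, "gripper": 26},
    {"dx": 15, "dy": -5, "dz": 90, "wx": 0, "wy": 0, "wz": 14, "gripper": 26},
    {"dx": 40, "dy": -14, "dz": 90, "wx": 0, "wy": 0, "wz": 22, "gripper": 26},
    {"dx": 65, "dy": -24, "dz": 90, "wx": 0, "wy": 0, "wz": 30, "gripper": 26},
    {"dx": 90, "dy": -33, "dz": 90, "wx": 0, "wy": 0, "wz": 38, "gripper": 26},
    {"dx": 115, "dy": -42, "dz": 90, "wx": 0, "wy": 0, "wz": 46, "gripper": 26},
    {"dx": 140, "dy": -51, "dz": 90, "wx": 0, "wy": 0, "wz": 54, "gripper": 26},
    {"dx": 165, "dy": -60, "dz": 85, "wx": 0, "wy": 0, "wz": 62, "gripper": 26},
    {"dx": 182.5, "dy": -66, "dz": 70, "wx": 0, "wy": 0, "wz": 66, "gripper": 26},
    {"dx": 182.5, "dy": -66, "dz": 60, "wx": 0, "wy": 0, "wz": 66, "gripper": 26},
    {"dx": 182.5, "dy": -66, "dz": 60, "wx": 0, "wy": 0, "wz": 66, "gripper": 26},
    {"dx": 182.5, "dy": -66, "dz": 60, "wx": 0, "wy": 0, "wz": 66, "gripper": 26},
  ],
  newtons=50,
)

```text
clock: 23.42
eef_pos: [0.6514, -0.1366, 0.1055]
tool_rot: [-0.035, 1.574, 0.059]
force: [0.7, 0.7, -1.4]
width: 0.0352
```

```bash
python3 look.py jb2.png 652 -137 40 32
```

```text
top offset 331 115 scale 6.25
side offset 240 145 scale 6.25
23.525 [ 651.9 -136.7  105.9] jaw yaw 93.4 tilt [-1.     0.015 -0.002] q [ 0.72  0.7  -0.84  1.61  0.56  1.09  1.36] w 0.034921177493884785 F [-1.1  0.4 -0.7]
```

View pics/jb2.png

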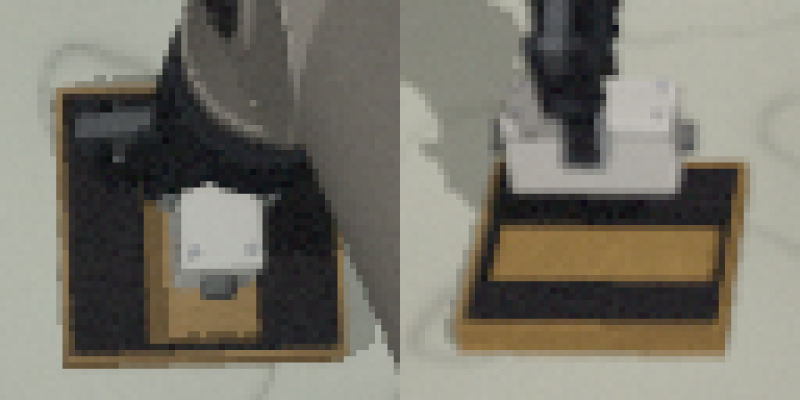

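The box is upright and aligned over the oblong cut-out, with its front bottom corners at crop (508,190) and (683,192). I'll check how well it is centred along its length.

```bash
python3 - <<'E'
from h import *
c=grab('top'); s=grab('side'); k=6.25
P=lambda a,b,z:(ray(s,240+(a-400)/k,145+b/k,z)*1000).round(1)
T=lambda a,b,z:(ray(c,331+a/k,115+b/k,z)*1000).round(1)
print('box bottom front',P(508,191,.061),P(683,193,.061))
print('glands',P(498,132,.083),P(693,136,.083))
print('hole near z16',P(487,282,.016),P(712,281,.016))
print('box top near edge',T(183,269,.105),T(263,269,.105),'gland end',T(220,299,.083))
print('hole near: ',T(146,340,.016),T(262,338,.016), 'outer near corners z18',T(66,362,.018),T(346,354,.018),'far left',T(60,92,.018))
E
```

```text
box bottom front [ 691.8 -115.7   61. ] [ 608.6 -120.4   61. ]
glands [ 697.4 -132.4   83. ] [ 604.7 -136.1   83. ]
hole near z16 [ 704.5 -100.8   16. ] [ 596.4 -109.8   16. ]
box top near edge [ 608.  -123.2  105. ] [ 609. -157.  105.] gland end [ 600.4 -141.4   83. ]
hole near:  [ 595.2 -115.3   16. ] [ 597.6 -167.9   16. ] outer near corners z18 [583.7 -79.1  18. ] [ 590.9 -205.7   18. ] far left [709.2 -73.8  18. ]
```

>>> servo_tool(
  moves=[
    {"dx": 2, "dy": -0.5, "dz": -20, "wx": 0, "wy": 0, "wz": 0, "gripper": 26},
    {"dx": 2, "dy": -0.5, "dz": -40, "wx": 0, "wy": 0, "wz": 0, "gripper": 26},
    {"dx": 2, "dy": -0.5, "dz": -52, "wx": 0, "wy": 0, "wz": 0, "gripper": 26},
    {"dx": 2, "dy": -0.5, "dz": -57, "wx": 0, "wy": 0, "wz": 0, "gripper": 26},
    {"dx": 2, "dy": -0.5, "dz": -57, "wx": 0, "wy": 0, "wz": 0, "gripper": 26},
    {"dx": 2, "dy": -0.5, "dz": -57, "wx": 0, "wy": 0, "wz": 0, "gripper": 26},
  ],
  newtons=50,
)

```text
clock: 24.38
eef_pos: [0.6534, -0.1371, 0.0492]
tool_rot: [-0.035, 1.575, 0.059]
force: [-3.7, -0.2, 5.4]
width: 0.0351
```

>>> servo_tool(
  moves=[
    {"dx": 0, "dy": 0, "dz": 0, "wx": 0, "wy": 0, "wz": 0, "gripper": 50},
    {"dx": 0, "dy": 0, "dz": 0, "wx": 0, "wy": 0, "wz": 0, "gripper": 54},
    {"dx": 0, "dy": 0, "dz": 0, "wx": 0, "wy": 0, "wz": 0, "gripper": 54},
    {"dx": 0, "dy": 0, "dz": 30, "wx": 0, "wy": 0, "wz": 0, "gripper": 54},
    {"dx": 0, "dy": 0, "dz": 70, "wx": 0, "wy": 0, "wz": 0, "gripper": 54},
    {"dx": 0, "dy": 0, "dz": 120, "wx": 0, "wy": 0, "wz": 0, "gripper": 54},
    {"dx": -30, "dy": -30, "dz": 160, "wx": 0, "wy": 0, "wz": -8, "gripper": 54},
    {"dx": -65, "dy": -67, "dz": 200, "wx": 0, "wy": 0, "wz": -16, "gripper": 54},
    {"dx": -105, "dy": -107, "dz": 200, "wx": 0, "wy": 0, "wz": -24, "gripper": 54},
    {"dx": -145, "dy": -148, "dz": 200, "wx": 0, "wy": 0, "wz": -32, "gripper": 54},
    {"dx": -185, "dy": -190, "dz": 200, "wx": 0, "wy": 0, "wz": -40, "gripper": 54},
    {"dx": -225, "dy": -230, "dz": 200, "wx": 0, "wy": 0, "wz": -48, "gripper": 54},
    {"dx": -265, "dy": -272, "dz": 200, "wx": 0, "wy": 0, "wz": -56, "gripper": 54},
    {"dx": -305, "dy": -315, "dz": 200, "wx": 0, "wy": 0, "wz": -64, "gripper": 54},
    {"dx": -350, "dy": -360, "dz": 200, "wx": 0, "wy": 0, "wz": -72, "gripper": 54},
    {"dx": -390, "dy": -405, "dz": 200, "wx": 0, "wy": 0, "wz": -80, "gripper": 54},
    {"dx": -420, "dy": -440, "dz": 200, "wx": 0, "wy": 0, "wz": -80, "gripper": 54},
    {"dx": -420, "dy": -440, "dz": 200, "wx": 0, "wy": 0, "wz": -80, "gripper": 54},
  ],
  newtons=50,
)

```text
clock: 26.62
eef_pos: [0.2285, -0.5804, 0.2484]
tool_rot: [1.051, 1.303, -1.03]
force: [0.5, 0.5, 0.5]
width: 0.054
```

```bash
python3 - <<'E'
from h import *
o=[]
for n in('top','side'):
    c=grab(n); row=[]
    for p in((.55,.413,.02),(.554,-.436,.02),(.681,.149,.02),(.652,-.137,.02)):
        u,v=map(int,proj(c,p)); w=33; row.append(cv2.resize(c['img'][v-w:v+w,max(u-w,0):u+w],(200,250),interpolation=3))
    o.append(np.hstack(row))
    cv2.imwrite('pics/'+n+'_end.png',c['img'][...,::-1])
cv2.imwrite('pics/end.png',np.vstack(o)[...,::-1])
print(r.state()['eef_pos'],r.state()['clock'])
E
```

```text
[ 0.23365829 -0.57684108  0.24885479] 26.725
```

View pics/end.png

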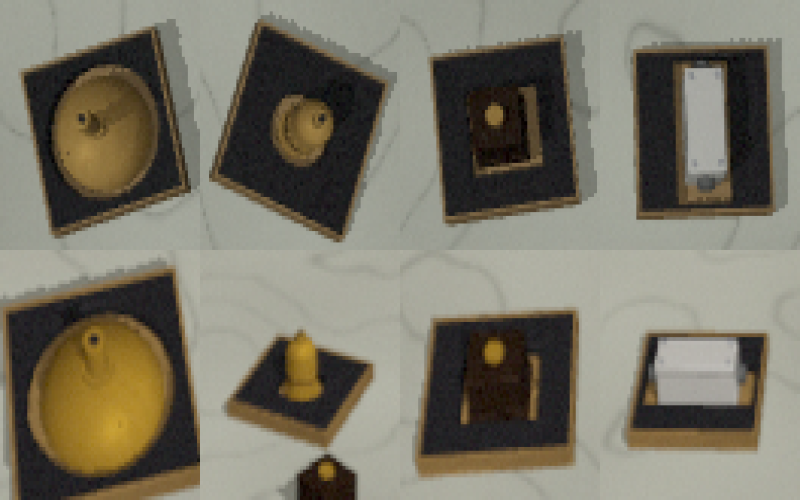

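View pics/top_end.png

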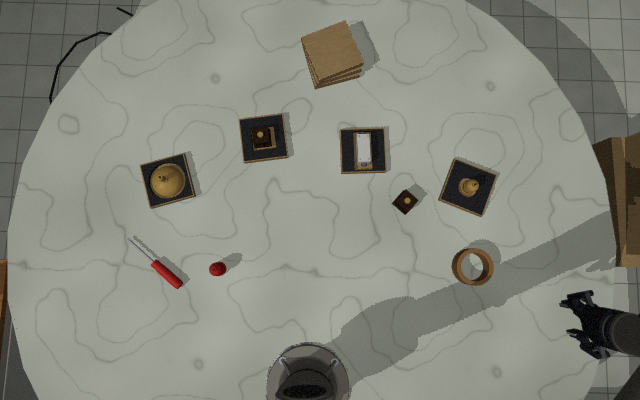

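All four parts look seated, with card visible around the cap and the box. As a last check I'll triangulate the cap nut's height and compare with its expected seated top (54 mm), then hand in.

```bash
python3 - <<'E'
from h import *
def cen(n,p):
    c=grab(n); u,v=map(int,proj(c,p)); w=6; h=cv2.cvtColor(c['img'],cv2.COLOR_RGB2HSV).astype(int)[v-w:v+w+1,u-w:u+w+1]
    y,x=np.nonzero((h[...,2]>110)&(h[...,1]>90)); q=(u-w+x.mean(),v-w+y.mean())
    a=np.array(c['origin']); d=ray(c,*q,0)-a; return a,d/np.linalg.norm(d),q
(a,d,q1),(b,e,q2)=cen('top',(.681,.149,.054)),cen('side',(.681,.149,.054))
t=np.linalg.lstsq(np.c_[d,-e],b-a,rcond=None)[0]; p,s=a+t[0]*d,b+t[1]*e
print(q1,q2,(p*1000).round(1),(s*1000).round(1))
E
```

```text
(np.float64(259.8636363636364), np.float64(134.0)) (np.float64(239.5), np.float64(245.5)) [681.1 151.7  50.1] [682.4 151.8  50.4]
```

```bash
python3 -c "
from bench import r
print(r.hand_in(), r.state()['clock'])"
```

```text
the job is handed in; nothing more can be done
the job is handed in; nothing more can be done
```

All four fittings are in their matching cartons, upright and released, and I handed the job in at about 27 s on the robot's clock, against the 99 s limit.

- **Placing:** I placed the rose in the large round cut-out, the brass lampholder in the small round one, the cap nearest the base in the square one, and the junction box in the oblong one.
- **Final views:** the top and side views show every fitting inside its cut-out. The tape, screwdriver, red holder and spare cap are where they started, and the arm is clear.
- **Measured checks:** the cap nut triangulated at about 50 mm high. I expected 54 mm on the card floor, and it would be 66 mm if it had caught on the foam, so it is seated within camera error. I did not measure the other three heights separately. They were let go at their floor height by arm position and look right in the pictures.
- **Disagreements:** the side camera read y up to about 8 mm further left than the top camera. I relied mainly on the top view and the clearances covered the difference. Two early move calls were refused because rows were missing keys, and nothing moved.

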